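Gauge a hardener tin for swelling and box it

ROBOT

A 7-joint arm with a two-finger parallel gripper is mounted at the origin on the work surface. World frame = base frame: x ahead of the robot, y to its left, z up, the work surface at z = 0. Lengths are in m, angles in rad, forces in N, time in s.
With the tool pointing down it reaches from about 0.35 to 0.9 m from the base axis. Payload 7.2 kg.
Tool frame: the origin (TCP) lies on the centre line of the jaws, within the pads' length; the fingertips stand 19 mm ahead of it and the grasp point (between the pads) is the TCP (manip.tip_extent is the z of the fingertips in the tool frame, in m); z points along the fingers, y is the line along which they close (so a half turn about z gives the same grasp; the last joint's range is limited). The gripper opens to 88 mm and grips with 3 to 60 N. Pads are 20 mm wide; open, the fingers measure 115 mm over their backs; the gripper's body (75 mm by 178 mm) begins 61 mm behind the grasp point.
Start: joints at [-0.068, 0.411, -0.013, 1.596, 0.006, 1.134, -0.082], TCP at [0.625, -0, 0.242] pointing down, gripper open.
Joint ranges: [-2.95, 2.95], [-0.29, 1.99], [-1.47, 1.44], [0.14, 2.54], [-1.03, 4.17], [0.13, 1.85], [-2.86, 2.86]. Speed limits (rad/s): [2.39, 2.39, 3.01, 3.01, 3.14, 3.14, 3.14].

INTERFACE

Orientations are given as a unit quaternion [w, x, y, z].
In Python, from station import manip gives the robot as it stands. The module is installed in compiled form; this text tells all that it offers.
- The arm moves only by the tool carry_out, never from a script. Its argument "motion" is a list of rows, each a list of 7 numbers: the turn, a rotation vector about the tool's x, y, z as a fraction of full scale, then the shift along the tool's x, y, z as a fraction of full scale, then the finger opening in mm, from 0 to 87.8. A call has 1 to 20 rows; each row shifts and turns the commanded pose from where the row before left it, along the tool's axes as they then stand; what a row does not reach is not made up. Full scale, the value 1, is 3 cm for a shift and 0.1 rad for a turn. A row lasts 1/12 s, in which the tool goes at most 41.7 mm and 7.16 degrees, less where a joint would pass 70% of its speed; a pose out of reach is approached as far as the arm can. A call with a number of a shift or a turn outside -1 to 1 is refused whole. A call with a gripper value outside its range is refused whole. The fingers move at their own pace and stop on an object; the grip force is fixed at half the most. Time passes only in rows, so rows that do not move let the fingers close. It gives the time, the measured TCP pose, the force, the opening and the grip force at its end, in the units of the state.
- manip.get_state(): the state, without advancing time (a new reading comes with each control period).
- manip.camera(name): name is "scene" or "side" or "wrist"; returns a dict with "frame" (400x640x3 uint8, blue, green, red), "mtx" (3x3 intrinsics, pixels), "rvec" (rotation vector, rad) and "tvec" (3), from world to camera coordinates, as OpenCV has them. Camera axes: x right, y down, z forward; pixel columns grow to the right and rows downward; lengths in m; the calibration is good to about 2 mm. The wrist camera is an equidistant fisheye: a pixel r from the principal point sees the ray r / f radians off the axis. A picture is of the moment at which its call begins. There is no depth.
- manip.close_job(): hands the job in; it is judged then, once.
The state is a dict: "t": time; "joint_positions": joint angles; "qvel": joint speeds; "joint_torque": joint torques, N m; "ee_pos": TCP position; "ee_rot": TCP orientation; "contact_force": force on the tool from outside, world axes, zero at the start; "ft_torque": the same for the moment, N m; "grip_width": finger opening in m; "grip_force": force on a finger pad.
Only numpy, scipy, OpenCV 4.12 (cv2) and the standard library are available. Lean on these libraries where they do the work, as an engineer would, in place of code of your own. Each camera call takes 0.05 s, during which the arm holds its last target. There are 200 camera calls.

TASK

Check the hardener tin for swelling: slide the bench caliper's jaw shut on it until the sprung anvil behind the tin is pressed back about 5 mm, and hold it there for half a second without the gripper touching the tin. Then draw the jaw back to its fully open end, take the tin out and lower it, without dropping it, upright into the one free cell of the divided crate, the cell with only a cardboard pad in it. Never press the anvil back more than 9 mm, and leave everything else undisturbed.

Things in the scene. Friction and masses are not known exactly. Their poses are not given: they have to be found in the camera images.
- hardener_tin: Aluminium tin with paper band and small black screw cap: 56 mm diameter, 95 mm tall (104 mm with the cap, 26 mm wide), 0.15 to 0.3 kg. Origin: underside centre; z along its axis to the cap. It starts standing on the sloping caliper bed against the ledge, between open jaw and anvil and touching neither, its axis leaning 30 degrees away from the robot.
- gauge: Bench caliper, bolted down. Its steel bed (300 x 150 mm) slopes 30 degrees, low edge away from the robot. Origin: on the table below the bed's middle; x towards the robot (uphill), y along the caliper towards the anvil, z up. Only its position and yaw vary.
- bed_seat (a point): Point on the bed's top; the tin's underside centre lies on the y line through it (28 mm uphill of the face of a 12 mm high ledge). Axes: x uphill, y along the caliper to the anvil, z square to the bed (30 deg from vertical, leaning away from the robot). Along y: anvil face +75 mm, fully open jaw's face -75 mm, tin centre starts +12 to +36 mm. A beam 22 mm high runs 70 mm uphill.
- jaw (a joint): Travel of the sliding jaw (face plate 12 mm thick, 39 mm high) in m: 0 fully open, up to 0.12, growing as it moves along the bed's +y towards the anvil. Starts 0 to 0.04. It slides with about 1.5 N of friction and stays where it is left. It meets the tin and pushes it along the bed to the anvil (tin friction 1 to 5 N); the tin is held between both from about 0.094.
- jaw_handle (a point): Grip point on the jaw's upright black handle, 15 mm below its top. The handle is 16 mm thick along the caliper (y), 24 mm along x, stands square to the bed to 87 mm above it and moves with the jaw. Axes as bed_seat. The jaw's face is 55 mm further along +y; the grip point is 36 mm uphill of bed_seat and 72 mm above the bed.
- anvil (a joint): How far the sprung anvil is pressed back, in m: 0 free, stop at 0.012. Spring 2 N per mm, so 5 mm is 10 N on the anvil, about 13 to 16 N on the jaw handle. It springs back by itself.
- anvil_face (a point): Middle of the anvil's face (50 x 34 mm), 19 mm above the bed; moves with the anvil along y. The anvil and its housing reach 36 mm above the bed; a 48 mm dial gauge uphill of the housing reaches 46 mm.
- crate: Grey plastic crate, fixed, 190 x 190 mm and 55 mm high, walls 5 mm, one divider each way (as high as the walls), giving four cells of 87 mm with centres 46 mm either side of the middle in x and y. Origin: underside centre; x and y along its sides; inner floor at 5 mm. Three cells hold a jar, a can and a bottle.
- card_pad: Cardboard pad 70 x 70 mm, 2 mm thick, fixed in the middle of the crate's free cell; origin at its underside centre (5 mm above the table), z up, x and y along the crate's sides. Which cell it is varies.
- jar_a: Bystander in the crate: jar, 60 mm diameter, 70 mm tall; origin underside centre.
- can_b: Bystander in the crate: can, 58 mm diameter, 85 mm tall; origin underside centre.
- bottle_c: Bystander in the crate: bottle, 50 mm diameter, 95 mm tall; origin underside centre.
- spatula: Bystander: paint spatula 200 mm long lying flat on the table between crate and caliper.
- tape_roll: Bystander: roll of tape lying flat, 100 mm diameter, 25 mm high.
- sanding_block: Bystander: cork sanding block 120 x 65 x 35 mm.
- mix_cup: Bystander: open plastic mixing cup, 84 mm diameter, 100 mm tall.
Mind the look-alikes: they are no part of the job. What is shaped like the hardener_tin but orange or pink is not meant.

How it is judged:
On the way, in this order (a step that is already met when the one before it is completed fails the run):
1. the jaw is shut on the tin with the anvil pressed back 2.5 to 8 mm for 0.3 s, the gripper not touching the tin (value of joint anvil between 0.0025 and 0.008 m and contact force between jaw and hardener_tin above 3 N and contact force between the fingers and hardener_tin below 0.5 N), for 0.3 s.
2. the jaw is drawn back to within 15 mm of fully open while the tin still stands in the caliper (value of joint jaw below 0.015 m and distance between hardener_tin and bed_seat below 0.1 m), for 0.1 s.
3. the tin is lowered in the gripper to within 20 mm of the pad in the free cell (contact force between the fingers and hardener_tin above 0.5 N and horizontal distance between hardener_tin and card_pad below 0.025 m and z of hardener_tin in the frame of card_pad below 0.022 m), for 0.05 s.
At the end, for the whole second after the job is handed in: The tin stands upright (within 0.1 rad), at rest, on the pad in the crate's free cell (centre within 25 mm of the pad's, underside within 6 mm of the pad body's origin height), and the jaw is within 20 mm of fully open (horizontal distance between hardener_tin and card_pad below 0.025 m and z of hardener_tin in the frame of card_pad below 0.006 m and angle between hardener_tin's own z axis and vertical below 0.1 rad and linear speed of hardener_tin below 0.02 m/s and value of joint jaw below 0.02 m); the robot touches nothing.
It fails at once if the anvil is pressed back more than 10 mm (value of joint anvil above 0.01 m).
It fails at once if a container in the crate is moved more than 30 mm or tipped (distance of any of jar_a, can_b, bottle_c from where it was at the start of the episode above 0.03 m or angle between any of jar_a, can_b, bottle_c's own z axis and vertical above 0.3 rad).
It fails at once if a loose thing on the bench is moved more than 40 mm (distance of any of spatula, tape_roll, sanding_block, mix_cup from where it was at the start of the episode above 0.04 m).
It also fails if it takes over 64 s, if anything falls off the work surface, if the arm or the gripper's body presses on something with over 40 N, if the wrist force passes 120 N, or if a joint passes its speed limit or range.

## Working session

There is one attempt and no reset: what is moved stays moved. The work goes in short steps, Python scripts to look and compute and a tool call to move; the robot and the scene stay as the last step left them, time stands still between calls to the robot, and variables do not carry over. Pictures are saved under pics/ and viewed, at most 10 in all, crops included, and the job is handed in when it is done.

Besides the shell and the picture viewer there is one more tool, called after "Emit:" as name(argument=value, ...), one argument or row to a line, values as JSON. carry_out: Moves the arm, as the interface text tells. Its arguments: {"type":"object","properties":{"motion":{"type":"array","items":{"type":"array","items":{"type":"number"}}}},"required":["motion"]}

```bash
mkdir -p pics; cat > h.py <<'E'
import numpy as np, cv2, json
from station import manip
from scipy.spatial.transform import Rotation as R
def grab(n):
    c=manip.camera(n); cv2.imwrite(f"pics/{n}_{manip.get_state()['t']:.2f}.png",c['frame'])
    np.savez(f"{n}.npz",**{k:np.asarray(v) for k,v in c.items()}); return c
def load(n): return dict(np.load(f"{n}.npz"))
def ray(c,u,v):
    K=c['mtx'];Rm=cv2.Rodrigues(c['rvec'])[0];o=-Rm.T@np.ravel(c['tvec'])
    d=np.array([(u-K[0,2])/K[0,0],(v-K[1,2])/K[1,1],1.]);d=Rm.T@d
    return o,d/np.linalg.norm(d)
def onz(c,u,v,z):
    o,d=ray(c,u,v);return o+d*(z-o[2])/d[2]
def tri(*rs):
    A=sum(np.eye(3)-np.outer(d,d) for o,d in rs);b=sum((np.eye(3)-np.outer(d,d))@o for o,d in rs)
    return np.linalg.solve(A,b)
def proj(c,P): return cv2.projectPoints(np.atleast_2d(np.asarray(P,float)),c['rvec'],c['tvec'],c['mtx'],None)[0][:,0]
E
python3 - <<'E'
from h import *
np.set_printoptions(precision=3,suppress=True)
for n in("scene","side"):
    c=grab(n);print(n,c['mtx'],ray(c,320,200))
s=manip.get_state();print(s)
E
ls pics
```

```text
scene [[494.916   0.    324.683]
 [  0.    494.916 195.135]
 [  0.      0.      1.   ]] (array([ 1.114, -0.979,  1.06 ]), array([-0.388,  0.662, -0.641]))
side [[461.657   0.    317.989]
 [  0.    461.657 194.908]
 [  0.      0.      1.   ]] (array([0.287, 0.843, 0.756]), array([ 0.248, -0.746, -0.617]))
{'t': 0.1, 'joint_positions': array([-0.068,  0.412, -0.013,  1.597,  0.006,  1.134, -0.082]), 'qvel': array([-0.   , -0.001,  0.   , -0.003,  0.001,  0.   ,  0.001]), 'joint_torque': array([  0.002, -58.91 ,   0.644, -29.171,  -0.054,   0.015,   0.   ]), 'ee_pos': array([ 0.625, -0.   ,  0.241]), 'ee_rot': array([-0.   ,  0.707,  0.707, -0.001]), 'contact_force': array([-0.075, -0.144, -0.171]), 'ft_torque': array([-0.022, -0.005, -0.022]), 'grip_force': 0.0, 'grip_width': 0.08766506364312869}
scene_0.05.png
side_0.10.png
```

View pics/scene_0.05.png

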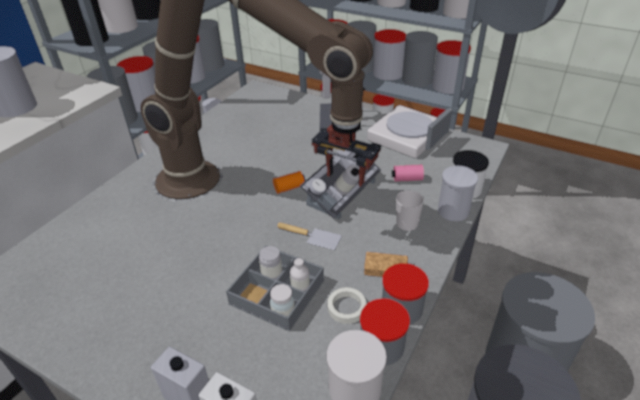

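View pics/side_0.10.png

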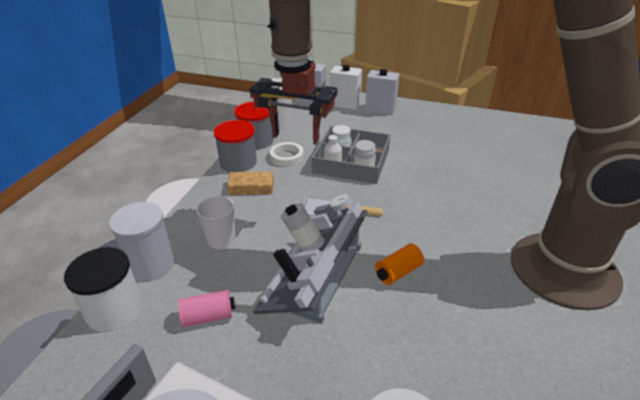

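The scene view shows the crate at about (277,285) with its free cell (card pad) at about (255,294). The caliper is at about (340,185), below the gripper. In the side view the black handle is at (287,263), the tin at (300,225), and the dial at the far (−y) end at (342,203). I'll enlarge both.

```bash
python3 - <<'E'
from h import *
a=cv2.imread('pics/side_0.10.png')[180:330,240:400]
cv2.imwrite('pics/c1.png',cv2.resize(a,None,fx=4,fy=4,interpolation=cv2.INTER_CUBIC)[:600])
b=cv2.imread('pics/scene_0.05.png')
x=cv2.resize(b[135:215,290:390],None,fx=4,fy=4,interpolation=cv2.INTER_CUBIC)
y=cv2.resize(b[240:330,220:330],None,fx=4*100/110,fy=4*100/110,interpolation=cv2.INTER_CUBIC)
h=max(x.shape[0],y.shape[0]);o=np.zeros((h,800,3),np.uint8);o[:x.shape[0],:x.shape[1]]=x;o[:y.shape[0],400:400+y.shape[1]]=y
cv2.imwrite('pics/c2.png',o)
E
```

```text
(no output)
```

View pics/c1.png

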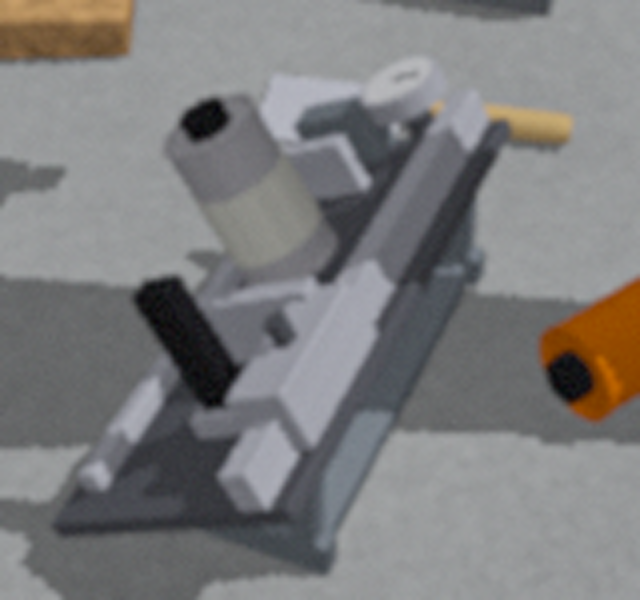

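View pics/c2.png

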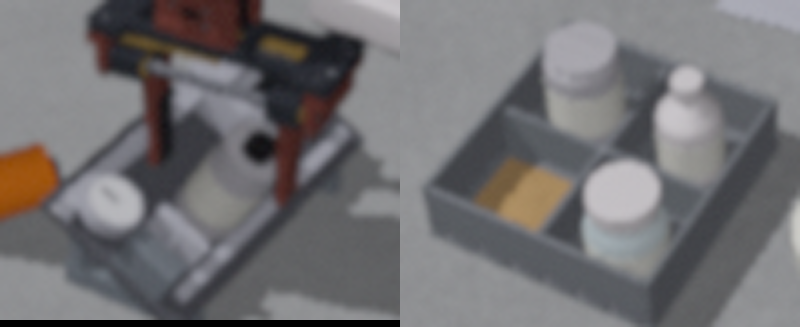

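The crops place the cap at side (291,208) and scene (355.5,172), the handle top at side (279,252), and the card pad in the crate's near-left cell. The gripper hides the handle from the scene camera, so I'll lift it, move it back and turn the tool 90°.

Emit:
carry_out(
  motion=[
    [0, 0, 1, 0, -1, -1, 40],
    [0, 0, 1, -1, 0, -1, 40],
    [0, 0, 1, -1, 0, -1, 40],
    [0, 0, 1, -1, 0, -1, 40],
    [0, 0, 1, -1, 0, -1, 40],
    [0, 0, 1, -1, 0, 0, 40],
    [0, 0, 1, -1, 0, 0, 40],
    [0, 0, 1, 0, 0, 0, 40],
    [0, 0, 1, 0, 0, 0, 40],
    [0, 0, 1, 0, 0, 0, 40],
    [0, 0, 1, 0, 0, 0, 40],
    [0, 0, 1, 0, 0, 0, 40],
    [0, 0, 1, 0, 0, 0, 40],
    [0, 0, 1, 0, 0, 0, 40],
    [0, 0, 1, 0, 0, 0, 40],
    [0, 0, 0.7, 0, 0, 0, 40],
  ],
)

```text
t: 1.43
ee_pos: [0.535, -0.1645, 0.3885]
ee_rot: [-0.0, 1.0, -0.002, -0.0]
contact_force: [-0.5, -0.5, -0.8]
grip_width: 0.04
grip_force: 0.0
```

```bash
cat >> h.py <<'E'
def blobs(c,roi,thr=45):
    x0,y0,x1,y1=roi;g=c['frame'][y0:y1,x0:x1].max(2)
    n,l,s,ce=cv2.connectedComponentsWithStats((g<thr).astype(np.uint8))
    return [(s[i,4],np.round(ce[i]+[x0,y0],2),s[i,:4]+[x0,y0,0,0]) for i in range(1,n) if s[i,4]>15]
E
python3 - <<'E'
from h import *
np.set_printoptions(precision=4,suppress=True)
c=grab("scene");d=grab("side");s=manip.get_state();print(s['t'],s['ee_pos'],s['ee_rot'],s['joint_positions'])
print("scene",blobs(c,(280,130,400,230)));print("side",blobs(d,(245,190,400,330)))
for u,v in((227.7,292.3),(323.1,268.9),(290.1,318.4)):print(onz(c,u,v,.055))
f=c['frame'][240:330,220:330];hsv=cv2.cvtColor(f,cv2.COLOR_BGR2HSV);m=((hsv[...,1]>100)&(hsv[...,0]<25)).astype(np.uint8)
ct=max(cv2.findContours(m,0,2)[0],key=cv2.contourArea)+[220,240];print(cv2.minAreaRect(ct),cv2.approxPolyDP(ct,2,True)[:,0].tolist())
x=cv2.resize(c['frame'][125:225,280:400],None,fx=5,fy=5,interpolation=cv2.INTER_CUBIC);cv2.imwrite('pics/c3.png',x)
E
```

```text
1.5333 [ 0.5351 -0.1645  0.3886] [-0.      1.     -0.0002 -0.0004] [-0.0233  0.2081  0.2901  1.5459 -0.0599  1.3971 -1.2998]
scene [(np.int32(123), array([285.6 , 139.34]), array([280, 130,  10,  22])), (np.int32(80), array([360.16, 152.9 ]), array([355, 146,  12,  14])), (np.int32(28), array([354.64, 171.36]), array([352, 169,   6,   6]))]
side [(np.int32(70), array([290.81, 209.7 ]), array([286, 205,  11,  10])), (np.int32(383), array([286.67, 264.85]), array([274, 250,  26,  32])), (np.int32(86), array([381.98, 273.94]), array([377, 269,  11,  11]))]
[ 0.4769 -0.3784  0.055 ]
[ 0.6562 -0.1914  0.055 ]
[ 0.6633 -0.3716  0.055 ]
((252.9000244140625, 292.70001220703125), (18.335756301879883, 13.86362075805664), 26.56505012512207) [[250, 285], [242, 295], [256, 301], [264, 291]]
```

View pics/c3.png

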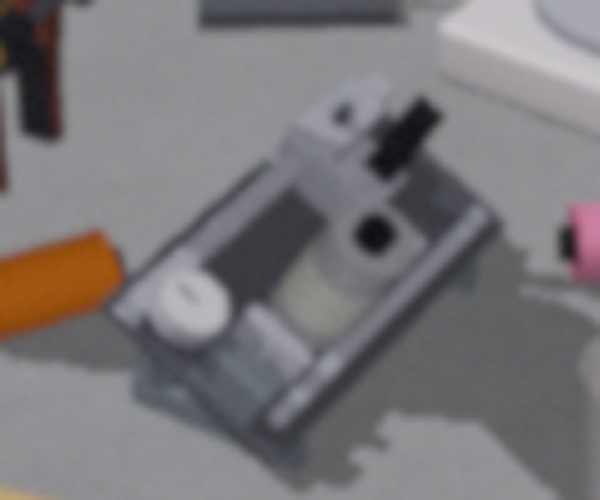

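Now the handle is clear in the scene view: its top is near (365,146.5), the cap is at (354.6,171.4), and the ledge runs from (377,167) to (334,210).

```bash
python3 - <<'E'
from h import *
np.set_printoptions(precision=4,suppress=True)
c=load("scene");d=load("side")
def c3(x,y):return ray(c,280+x/5,125+y/5)
def c1(x,y):return ray(d,240+x/4,180+y/4)
def T(n,a,b):
    P=tri(a,b);res=[np.linalg.norm(np.cross(P-o,r)) for o,r in(a,b)];print(n,P,'res',np.round(res,4));return P
cap=T('cap',ray(c,354.64,171.36),ray(d,290.81,209.7))
T('handle top',c3(425,110),c1(160,287))
T('handle cent',ray(c,360.16,152.9),ray(d,286.67,264.85))
a=T('bedlow near corner',c3(497,225),c1(58,528))
T('ledge near end',c3(483,212),c1(92,475))
T('dial centre',c3(190,303),c1(405,80))
for z in(.03,.04):
  p,q=[onz(c,280+x/5,125+y/5,z) for x,y in((483,212),(275,422))];print(z,p,q,np.linalg.norm(p-q),np.degrees(np.arctan2(*(p-q)[:2])))
for u,v in((250,285),(242,295),(256,301),(264,291)):print(onz(c,u,v,.007))
E
```

```text
cap [0.584  0.1453 0.1373] res [0.0002 0.0002]
handle top [0.5571 0.275  0.1428] res [0.001 0.001]
handle cent [0.5423 0.2762 0.1138] res [0.0013 0.0013]
bedlow near corner [0.5926 0.3334 0.0223] res [0.0014 0.0014]
ledge near end [0.5849 0.3147 0.043 ] res [0.0024 0.0024]
dial centre [0.501  0.0543 0.1144] res [0.0021 0.0021]
0.03 [0.5803 0.3325 0.03  ] [0.5562 0.0659 0.03  ] 0.2675965095045023 5.1597187135431035
0.04 [0.5855 0.3197 0.04  ] [0.5616 0.0558 0.04  ] 0.2649981308195927 5.159718713543078
[ 0.4851 -0.3002  0.007 ]
[ 0.4864 -0.339   0.007 ]
[ 0.5316 -0.3379  0.007 ]
[ 0.5312 -0.2995  0.007 ]
```

```bash
cat >> h.py <<'E'
th=np.radians(5.16)
yb=-np.array([np.sin(th),np.cos(th),0]);gx=np.array([-np.cos(th),np.sin(th),0])
ub=np.cos(np.pi/6)*gx+np.array([0,0,.5]);n=-.5*gx+np.array([0,0,np.cos(np.pi/6)])
Rb=np.stack([-ub,yb,-n],1)
tin0=np.array([.584,.1453,.1373])-.1*n
hg0=tin0+.036*ub+.072*n-.1266*yb
def rel(P,Rt):
    s=manip.get_state();w,x,y,z=s['ee_rot'];Rc=R.from_quat([x,y,z,w])
    rv=(Rc.inv()*R.from_matrix(Rt)).as_rotvec()
    print('t',round(s['t'],2),'rotvec/0.1',np.round(rv/.1,2),'then shift/30mm in target frame',np.round(Rt.T@(P-s['ee_pos'])/.03,3),'mm',np.round(Rt.T@(P-s['ee_pos'])*1e3,1),'F tool',np.round(Rt.T@s['contact_force'],1),'grip',s['grip_width'],s['grip_force'],'q',np.round(s['joint_positions'],2))
E
python3 -c "
from h import *
print(tin0,hg0);rel(hg0+.09*n,Rb)"
```

```text
[0.53420263 0.14979686 0.05069746] [0.55039223 0.27545003 0.13105129]
t 1.53 rotvec/0.1 [ 0.23 -5.23  0.88] then shift/30mm in target frame [  3.59  -14.651   4.84 ] mm [ 107.7 -439.5  145.2] F tool [-0.3  0.4  0.7] grip 0.03985657520567601 0.0 q [-0.02  0.21  0.29  1.55 -0.06  1.4  -1.3 ]
```

Emit:
carry_out(
  motion=[
    [0.04, -0.87, 0.15, 0, 0, 0, 40],
    [0.04, -0.87, 0.15, 0, 0, 0, 40],
    [0.04, -0.87, 0.15, 0, 0, 0, 40],
    [0.04, -0.87, 0.15, 0, 0, 0, 40],
    [0.04, -0.87, 0.15, 0, 0, 0, 40],
    [0.04, -0.87, 0.15, 0, 0, 0, 40],
    [0, 0, 0, 0, -1, 0, 40],
    [0, 0, 0, 0, -1, 0, 40],
    [0, 0, 0, 0, -1, 0, 40],
    [0, 0, 0, 0, -1, 0, 40],
    [0, 0, 0, 0, -1, 0, 40],
    [0, 0, 0, 0, -1, 0, 40],
    [0, 0, 0, 0, -1, 0, 40],
    [0, 0, 0, 0, -1, 0, 40],
    [0, 0, 0, 0.6, -1, 0, 40],
    [0, 0, 0, 0.6, -1, 0, 40],
    [0, 0, 0, 0.6, -1, 0, 40],
    [0, 0, 0, 0.6, -1, 0, 40],
    [0, 0, 0, 0.6, -1, 0, 40],
    [0, 0, 0, 0.6, -1, 0, 40],
  ],
)

```text
t: 3.2
ee_pos: [0.6437, 0.2475, 0.3029]
ee_rot: [-0.01, 0.974, -0.043, -0.222]
contact_force: [1.5, -0.7, 1.0]
grip_width: 0.0398
grip_force: 0.0
```

```bash
python3 -c "
from h import *
rel(hg0+.09*n,Rb)"
```

```text
t 3.2 rotvec/0.1 [ 0.   -0.75  0.01] then shift/30mm in target frame [ 0.11  -0.648  3.551] mm [  3.3 -19.5 106.5] F tool [ 0.8  0.6 -1.6] grip 0.039822366372924176 0.0 q [-0.29  0.78 -0.14  0.91 -0.11  1.85 -2.08]
```

Emit:
carry_out(
  motion=[
    [0, -0.4, 0, 0, -0.6, 0.5, 40],
    [0, -0.4, 0, 0, 0, 0.5, 40],
    [0, 0, 0, 0, 0, 0.5, 40],
    [0, 0, 0, 0, 0, 0, 40],
  ],
)

```text
t: 3.53
ee_pos: [0.6182, 0.2658, 0.2566]
ee_rot: [-0.012, 0.964, -0.043, -0.261]
contact_force: [-0.8, 0.1, -0.4]
grip_width: 0.0399
grip_force: 0.0
```

```bash
python3 -c "
from h import *
rel(hg0+.09*n,Rb)"
```

```text
t 3.53 rotvec/0.1 [-0.    0.05  0.01] then shift/30mm in target frame [ 0.119 -0.116  1.764] mm [ 3.6 -3.5 52.9] F tool [-0.5 -0.   0.7] grip 0.03987464806748601 0.0 q [-0.27  0.82 -0.21  0.98 -0.11  1.81 -2.11]
```

Emit:
carry_out(
  motion=[
    [0, 0, 0, 0.1, -0.1, 0.8, 40],
    [0, 0, 0, 0, 0, 0.8, 40],
    [0, 0, 0, 0, 0, 0.6, 40],
    [0, 0, 0, 0, 0, 0.5, 40],
    [0, 0, 0, 0, 0, 0.5, 40],
    [0, 0, 0, 0, 0, 0, 40],
  ],
)

```text
t: 4.03
ee_pos: [0.5737, 0.2728, 0.1747]
ee_rot: [-0.012, 0.965, -0.044, -0.259]
contact_force: [-0.3, 0.2, -0.0]
grip_width: 0.0401
grip_force: 0.0
```

```bash
python3 -c "
from h import *
rel(hg0,Rb);d=grab('side');c=grab('scene')
o=np.hstack([cv2.resize(d['frame'][190:320,220:350],(400,400),interpolation=2),cv2.resize(c['frame'][100:220,290:410],(400,400),interpolation=2)]);cv2.imwrite('pics/c4.png',o)"
```

```text
t 4.03 rotvec/0.1 [-0.01  0.01  0.  ] then shift/30mm in target frame [ 0.05  -0.018  1.652] mm [ 1.5 -0.6 49.6] F tool [-0.2 -0.2  0.2] grip 0.0401335631099996 0.0 q [-0.27  0.79 -0.23  1.22 -0.11  1.59 -2.11]
```

View pics/c4.png

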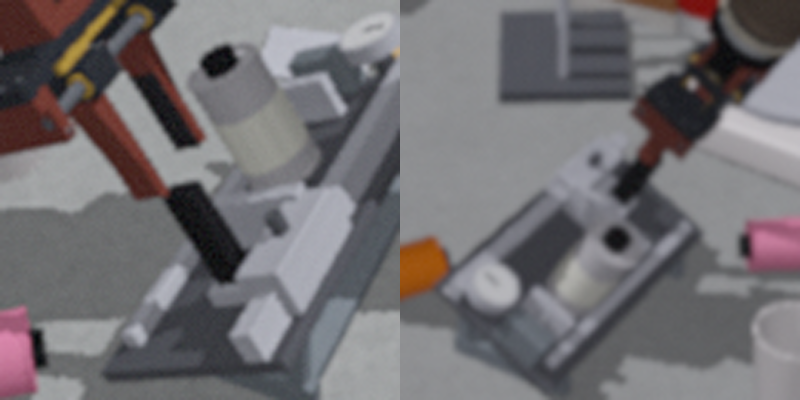

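The fingers straddle the handle top: in the crop the tips are at (150,190) and (190,140), with the handle top at (185,195). I'll descend and close.

Emit:
carry_out(
  motion=[
    [0, 0, 0, 0, 0, 0.6, 40],
    [0, 0, 0, 0, 0, 0.6, 40],
    [0, 0, 0, 0, 0, 0.45, 40],
    [0, 0, 0, 0, 0, 0, 40],
    [0, 0, 0, 0, 0, 0, 10],
    [0, 0, 0, 0, 0, 0, 10],
    [0, 0, 0, 0, 0, 0, 10],
    [0, 0, 0, 0, 0, 0, 10],
  ],
)

```text
t: 4.8
ee_pos: [0.5516, 0.2757, 0.1341]
ee_rot: [-0.013, 0.965, -0.045, -0.257]
contact_force: [0.5, 1.8, 1.2]
grip_width: 0.0169
grip_force: 0.7
```

```bash
python3 -c "
from h import *
rel(hg0,Rb)"
```

```text
t 4.8 rotvec/0.1 [-0.04 -0.03 -0.01] then shift/30mm in target frame [0.017 0.011 0.107] mm [0.5 0.3 3.2] F tool [-0.3 -1.8 -1.2] grip 0.01685744740814414 0.6646183133125305 q [-0.27  0.8  -0.23  1.32 -0.11  1.49 -2.11]
```

Emit:
carry_out(
  motion=[
    [0, 0, 0, 0, 0, 0, 10],
    [0, 0, 0, 0, 0, 0, 10],
    [0, 0, 0, 0, 0.3, 0, 10],
    [0, 0, 0, 0, 0.3, 0, 10],
    [0, 0, 0, 0, 0.3, 0, 10],
    [0, 0, 0, 0, 0.2, 0, 10],
    [0, 0, 0, 0, 0, 0, 10],
    [0, 0, 0, 0, 0, 0, 10],
  ],
)

```text
t: 5.47
ee_pos: [0.5484, 0.2416, 0.134]
ee_rot: [-0.013, 0.965, -0.045, -0.257]
contact_force: [2.2, -2.7, 5.6]
grip_width: 0.0161
grip_force: 30.0
```

```bash
python3 -c "
from h import *
rel(hg0,Rb)"
```

```text
t 5.47 rotvec/0.1 [-0.03 -0.03 -0.02] then shift/30mm in target frame [ 0.02  -1.131  0.103] mm [  0.6 -33.9   3.1] F tool [-0.7  2.4 -6. ] grip 0.016053995891041676 29.998808205127716 q [-0.23  0.77 -0.23  1.36 -0.1   1.47 -2.07]
```

Emit:
carry_out(
  motion=[
    [0, 0, 0, 0, 0.1, 0, 10],
    [0, 0, 0, 0, 0.1, 0, 10],
    [0, 0, 0, 0, 0.1, 0, 10],
  ],
)

```text
t: 5.72
ee_pos: [0.5477, 0.234, 0.134]
ee_rot: [-0.013, 0.965, -0.044, -0.257]
contact_force: [4.1, 0.7, 5.5]
grip_width: 0.016
grip_force: 30.0
```

Emit:
carry_out(
  motion=[
    [0, 0, 0, 0, 0.1, 0, 10],
    [0, 0, 0, 0, 0.1, 0, 10],
    [0, 0, 0, 0, 0.1, 0, 10],
  ],
)

```text
t: 5.97
ee_pos: [0.5469, 0.2252, 0.134]
ee_rot: [-0.014, 0.965, -0.044, -0.257]
contact_force: [3.7, 3.0, 5.5]
grip_width: 0.0158
grip_force: 30.0
```

```bash
python3 -c "
from h import *
rel(hg0,Rb);d=grab('side');c=grab('scene')
o=np.hstack([cv2.resize(d['frame'][180:310,220:350],(400,400),interpolation=2),cv2.resize(c['frame'][100:220,290:410],(400,400),interpolation=2)]);cv2.imwrite('pics/c5.png',o);print(blobs(d,(245,190,400,330)),blobs(c,(280,130,400,230)))"
```

```text
t 5.97 rotvec/0.1 [-0.04 -0.04 -0.01] then shift/30mm in target frame [ 0.021 -1.68   0.103] mm [  0.6 -50.4   3.1] F tool [ 0.2 -3.3 -6.5] grip 0.015849315996921347 30.005187392234802 q [-0.21  0.76 -0.23  1.38 -0.09  1.47 -2.05]
[(np.int32(31), array([280.42, 193.1 ]), array([277, 190,   8,   8])), (np.int32(141), array([291.18, 201.05]), array([280, 193,  18,  19])), (np.int32(49), array([254.14, 212.39]), array([248, 209,  14,   7])), (np.int32(42), array([268.17, 218.24]), array([265, 214,   7,  10])), (np.int32(61), array([251.03, 225.64]), array([245, 222,  14,   8])), (np.int32(265), array([299.18, 244.34]), array([286, 222,  24,  41])), (np.int32(85), array([382.04, 273.94]), array([377, 269,  11,  11]))] [(np.int32(388), array([364.  , 143.99]), array([348, 130,  38,  30])), (np.int32(28), array([353.21, 172.5 ]), array([351, 170,   6,   6]))]
```

View pics/c5.png

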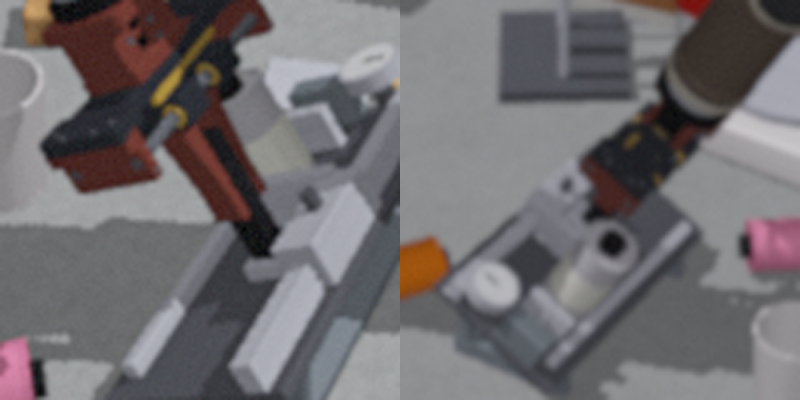

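The jaw has met the tin: in the scene view the cap moved from (354.6,171.4) to (353.2,172.5), about 6 mm. I'll continue in small steps.

Emit:
carry_out(
  motion=[
    [0, 0, 0, 0, 0.1, 0, 10],
    [0, 0, 0, 0, 0, 0, 10],
  ],
)

```text
t: 6.23
ee_pos: [0.5465, 0.2216, 0.134]
ee_rot: [-0.013, 0.965, -0.045, -0.257]
contact_force: [3.9, -0.3, 6.1]
grip_width: 0.0156
grip_force: 30.0
```

Emit:
carry_out(
  motion=[
    [0, 0, 0, 0, 0.1, 0, 10],
    [0, 0, 0, 0, 0, 0, 10],
  ],
)

```text
t: 6.4
ee_pos: [0.5463, 0.2186, 0.134]
ee_rot: [-0.013, 0.965, -0.045, -0.257]
contact_force: [3.5, 0.5, 7.1]
grip_width: 0.0161
grip_force: 30.0
```

Emit:
carry_out(
  motion=[
    [0, 0, 0, 0, 0.1, 0, 10],
    [0, 0, 0, 0, 0, 0, 10],
  ],
)

```text
t: 6.57
ee_pos: [0.546, 0.2156, 0.134]
ee_rot: [-0.013, 0.965, -0.045, -0.257]
contact_force: [4.5, 0.2, 6.3]
grip_width: 0.016
grip_force: 30.0
```

Emit:
carry_out(
  motion=[
    [0, 0, 0, 0, 0.1, 0, 10],
    [0, 0, 0, 0, 0, 0, 10],
  ],
)

```text
t: 6.73
ee_pos: [0.5457, 0.2127, 0.134]
ee_rot: [-0.013, 0.965, -0.045, -0.257]
contact_force: [3.0, 0.9, 6.5]
grip_width: 0.0157
grip_force: 30.0
```

Emit:
carry_out(
  motion=[
    [0, 0, 0, 0, 0.1, 0, 10],
    [0, 0, 0, 0, 0, 0, 10],
  ],
)

```text
t: 6.9
ee_pos: [0.5454, 0.2097, 0.134]
ee_rot: [-0.013, 0.965, -0.045, -0.257]
contact_force: [4.3, -0.3, 6.2]
grip_width: 0.0155
grip_force: 30.0
```

Emit:
carry_out(
  motion=[
    [0, 0, 0, 0, 0.1, 0, 10],
    [0, 0, 0, 0, 0, 0, 10],
  ],
)

```text
t: 7.07
ee_pos: [0.5452, 0.2067, 0.134]
ee_rot: [-0.013, 0.965, -0.045, -0.257]
contact_force: [3.8, 0.5, 6.1]
grip_width: 0.016
grip_force: 30.0
```

Emit:
carry_out(
  motion=[
    [0, 0, 0, 0, 0.1, 0, 10],
    [0, 0, 0, 0, 0, 0, 10],
  ],
)

```text
t: 7.23
ee_pos: [0.545, 0.2047, 0.134]
ee_rot: [-0.014, 0.965, -0.044, -0.256]
contact_force: [4.3, 2.6, 5.5]
grip_width: 0.0158
grip_force: 30.0
```

Emit:
carry_out(
  motion=[
    [0, 0, 0, 0, 0.07, 0, 10],
    [0, 0, 0, 0, 0, 0, 10],
  ],
)

```text
t: 7.4
ee_pos: [0.5448, 0.2036, 0.134]
ee_rot: [-0.015, 0.965, -0.044, -0.256]
contact_force: [4.7, 5.3, 5.2]
grip_width: 0.0161
grip_force: 30.0
```

```bash
python3 -c "
from h import *
rel(hg0,Rb);d=grab('side');c=grab('scene')
o=np.hstack([cv2.resize(d['frame'][180:310,240:370],(400,400),interpolation=2),cv2.resize(c['frame'][120:220,290:390],(400,400),interpolation=2)]);cv2.imwrite('pics/c6.png',o);print(blobs(c,(280,130,400,230)))"
```

```text
t 7.4 rotvec/0.1 [-0.06 -0.05  0.  ] then shift/30mm in target frame [ 0.023 -2.401  0.102] mm [  0.7 -72.    3.1] F tool [ 1.1 -5.7 -6.6] grip 0.016060360418465817 30.02386897802353 q [-0.19  0.75 -0.22  1.41 -0.09  1.46 -2.02]
[(np.int32(406), array([360.42, 147.16]), array([344, 130,  38,  33])), (np.int32(16), array([345.12, 166.31]), array([343, 164,   6,   5])), (np.int32(26), array([350.04, 176.04]), array([348, 174,   6,   6]))]
```

View pics/c6.png

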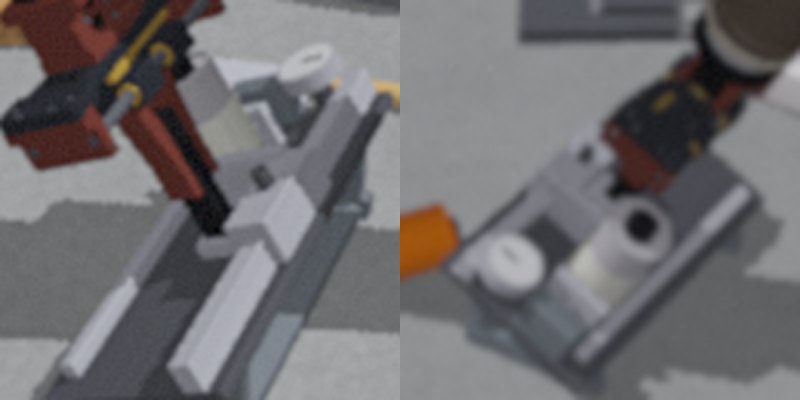

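The tin now looks to be up against the anvil, and the handle force is rising (5.7 N). I'll squeeze gradually.

Emit:
carry_out(
  motion=[
    [0, 0, 0, 0, 0.08, 0, 10],
    [0, 0, 0, 0, 0, 0, 10],
    [0, 0, 0, 0, 0, 0, 10],
  ],
)

```text
t: 7.75
ee_pos: [0.5447, 0.2022, 0.1341]
ee_rot: [-0.015, 0.966, -0.044, -0.256]
contact_force: [6.0, 8.0, 3.9]
grip_width: 0.0156
grip_force: 30.0
```

Emit:
carry_out(
  motion=[
    [0, 0, 0, 0, 0.08, 0, 10],
    [0, 0, 0, 0, 0, 0, 10],
    [0, 0, 0, 0, 0, 0, 10],
  ],
)

```text
t: 8.0
ee_pos: [0.5446, 0.2008, 0.134]
ee_rot: [-0.016, 0.966, -0.044, -0.256]
contact_force: [6.5, 11.3, 2.8]
grip_width: 0.0162
grip_force: 30.1
```

Emit:
carry_out(
  motion=[
    [0, 0, 0, 0, 0.05, 0, 10],
    [0, 0, 0, 0, 0, 0, 10],
    [0, 0, 0, 0, 0, 0, 10],
    [0, 0, 0, 0, 0, 0, 10],
    [0, 0, 0, 0, 0, 0, 10],
    [0, 0, 0, 0, 0, 0, 10],
    [0, 0, 0, 0, 0, 0, 10],
    [0, 0, 0, 0, 0, 0, 10],
    [0, 0, 0, 0, 0, 0, 10],
  ],
)

```text
t: 8.75
ee_pos: [0.5445, 0.2001, 0.1341]
ee_rot: [-0.016, 0.966, -0.043, -0.256]
contact_force: [6.9, 11.8, 3.0]
grip_width: 0.0159
grip_force: 30.1
```

```bash
python3 -c "
from h import *
rel(hg0,Rb);c=grab('scene');print(blobs(c,(280,130,400,230)))"
```

```text
t 8.75 rotvec/0.1 [-0.09 -0.06  0.03] then shift/30mm in target frame [ 0.023 -2.518  0.103] mm [  0.7 -75.5   3.1] F tool [  3.5 -12.4  -5.5] grip 0.01592502751785019 30.074066519737244 q [-0.18  0.74 -0.22  1.41 -0.08  1.46 -2.01]
[(np.int32(399), array([359.59, 147.45]), array([343, 130,  39,  33])), (np.int32(18), array([344.83, 166.94]), array([342, 165,   7,   4])), (np.int32(28), array([349.21, 176.5 ]), array([347, 174,   6,   6]))]
```

Emit:
carry_out(
  motion=[
    [0, 0, 0, 0, 0.05, 0, 10],
    [0, 0, 0, 0, 0, 0, 10],
    [0, 0, 0, 0, 0, 0, 10],
    [0, 0, 0, 0, 0, 0, 10],
    [0, 0, 0, 0, 0, 0, 10],
    [0, 0, 0, 0, 0, 0, 10],
    [0, 0, 0, 0, 0, 0, 10],
    [0, 0, 0, 0, -0.1, 0, 10],
    [0, 0, 0, 0, -0.2, 0, 10],
    [0, 0, 0, 0, -0.3, 0, 10],
    [0, 0, 0, 0, -0.3, 0, 10],
    [0, 0, 0, 0, -0.3, 0, 10],
    [0, 0, 0, 0, -0.3, 0, 10],
    [0, 0, 0, 0, -0.3, 0, 10],
    [0, 0, 0, 0, -0.3, 0, 10],
    [0, 0, 0, 0, -0.3, 0, 10],
    [0, 0, 0, 0, -0.3, 0, 10],
    [0, 0, 0, 0, -0.3, 0, 10],
    [0, 0, 0, 0, 0, 0, 10],
  ],
)

```text
t: 10.38
ee_pos: [0.5524, 0.2852, 0.1341]
ee_rot: [-0.014, 0.965, -0.044, -0.256]
contact_force: [5.1, 0.7, 5.8]
grip_width: 0.0158
grip_force: 30.0
```

```bash
python3 -c "
from h import *
rel(hg0,Rb);c=grab('scene');d=grab('side');print(blobs(c,(280,130,400,230)),blobs(d,(245,190,400,330)))"
```

```text
t 10.38 rotvec/0.1 [-0.04 -0.04  0.  ] then shift/30mm in target frame [0.018 0.328 0.106] mm [0.5 9.8 3.2] F tool [ 1.5 -1.1 -7.5] grip 0.01581073488997412 30.005832016468048 q [-0.29  0.8  -0.24  1.31 -0.11  1.49 -2.12]
[(np.int32(270), array([370.95, 138.09]), array([358, 130,  26,  20])), (np.int32(24), array([358.5 , 155.58]), array([356, 153,   7,   6])), (np.int32(26), array([350.65, 175.35]), array([348, 173,   6,   6]))] [(np.int32(27), array([247.  , 191.93]), array([245, 190,   7,   7])), (np.int32(254), array([272.71, 196.35]), array([260, 190,  28,  16])), (np.int32(34), array([297.26, 201.97]), array([294, 199,   7,   8])), (np.int32(54), array([251.56, 238.78]), array([248, 234,   8,  11])), (np.int32(302), array([285.44, 264.35]), array([271, 241,  27,  43])), (np.int32(84), array([381.98, 273.94]), array([377, 269,  11,  11]))]
```

Emit:
carry_out(
  motion=[
    [0, 0, 0, 0, -0.2, 0, 10],
    [0, 0, 0, 0, -0.1, 0, 10],
    [0, 0, 0, 0, 0, 0, 10],
  ],
)

```text
t: 10.73
ee_pos: [0.5532, 0.2929, 0.134]
ee_rot: [-0.013, 0.965, -0.044, -0.257]
contact_force: [3.7, 0.2, 5.4]
grip_width: 0.0157
grip_force: 30.0
```

Emit:
carry_out(
  motion=[
    [0, 0, 0, 0, -0.1, 0, 10],
    [0, 0, 0, 0, 0, 0, 10],
  ],
)

```text
t: 10.9
ee_pos: [0.5534, 0.2955, 0.134]
ee_rot: [-0.013, 0.965, -0.045, -0.257]
contact_force: [3.2, 0.3, 5.9]
grip_width: 0.016
grip_force: 30.0
```

Emit:
carry_out(
  motion=[
    [0, 0, 0, 0, -0.1, 0, 10],
    [0, 0, 0, 0, 0, 0, 10],
  ],
)

```text
t: 11.07
ee_pos: [0.5536, 0.2984, 0.134]
ee_rot: [-0.013, 0.965, -0.045, -0.257]
contact_force: [3.0, 0.9, 5.1]
grip_width: 0.016
grip_force: 30.0
```

Emit:
carry_out(
  motion=[
    [0, 0, 0, 0, -0.1, 0, 10],
    [0, 0, 0, 0, 0, 0, 10],
  ],
)

```text
t: 11.23
ee_pos: [0.5538, 0.2997, 0.134]
ee_rot: [-0.012, 0.965, -0.045, -0.257]
contact_force: [0.5, -5.7, 7.7]
grip_width: 0.0158
grip_force: 30.0
```

Emit:
carry_out(
  motion=[
    [0, 0, 0, 0, -0.1, 0, 10],
    [0, 0, 0, 0, 0, 0, 10],
  ],
)

```text
t: 11.4
ee_pos: [0.5538, 0.2998, 0.134]
ee_rot: [-0.01, 0.965, -0.046, -0.258]
contact_force: [-1.4, -14.5, 11.0]
grip_width: 0.0157
grip_force: 30.0
```

The jaw is at its open stop: it stays at y = 0.2998 while the force rises. I'll relax, release, rise and move over the tin.

Emit:
carry_out(
  motion=[
    [0, 0, 0, 0, 0.12, 0, 10],
    [0, 0, 0, 0, 0, 0, 40],
    [0, 0, 0, 0, 0, 0, 40],
    [0, 0, 0, 0, 0, 0, 40],
    [0, 0, 0, 0, 0, -0.4, 40],
    [0, 0, 0, 0, 0, -0.7, 40],
    [0, 0, 0, 0, 0, -0.7, 40],
    [0, 0, 0, 0, 0, -0.7, 40],
    [0, 0, 0, 0, 0, -0.7, 40],
    [0, 0, 0, 0, 0, 0, 40],
  ],
)

```text
t: 12.23
ee_pos: [0.6028, 0.2966, 0.2194]
ee_rot: [-0.014, 0.966, -0.045, -0.256]
contact_force: [0.8, 0.2, 1.0]
grip_width: 0.0401
grip_force: 0.0
```

```bash
python3 - <<'E'
from h import *
np.set_printoptions(precision=4,suppress=True)
rel(hg0,Rb);c=grab('scene');d=grab('side')
print(blobs(c,(330,140,370,190)),blobs(d,(275,185,340,330)))
E
```

```text
t 12.23 rotvec/0.1 [-0.05 -0.06 -0.01] then shift/30mm in target frame [0.021 0.86  3.387] mm [  0.6  25.8 101.6] F tool [ 0.2 -0.2 -1.2] grip 0.04007512265560456 0.0 q [-0.3   0.82 -0.22  1.06 -0.12  1.71 -2.14]
[(np.int32(71), array([363.56, 149.58]), array([358, 143,  12,  14])), (np.int32(26), array([350.62, 175.5 ]), array([348, 173,   6,   6]))] [(np.int32(60), array([295.63, 202.92]), array([291, 199,  10,   9])), (np.int32(327), array([282.87, 274.3 ]), array([275, 258,  20,  32]))]
```

```bash
cat >> h.py <<'E'
cap1=tri(ray(load("scene"),350.62,175.5),ray(load("side"),295.63,202.92)); tin1=cap1-.1*n
E
python3 - <<'E'
from h import *
stop=np.array([.5538,.2998,.134]);B=np.stack([ub,yb,n],1)
print(cap1,tin1,'moved',B.T@(tin1-tin0)*1e3,'from handle at stop',B.T@(tin1-stop)*1e3)
rel(tin1+.164*n,Rb)
E
```

```text
[0.58244026 0.12051306 0.13715284] [0.53264289 0.12500992 0.0505503 ] moved [-0.65888411 24.82677192  0.21048425] from handle at stop [-37.09055439 175.98454331 -74.94516933]
t 12.33 rotvec/0.1 [-0.03 -0.02 -0.01] then shift/30mm in target frame [1.253 5.902 0.179] mm [ 37.6 177.1   5.4] F tool [1.  0.9 0.7] grip 0.040155614143694326 0.0 q [-0.3   0.82 -0.22  1.06 -0.12  1.71 -2.14]
```

Emit:
carry_out(
  motion=[
    [0, 0, 0, 0.25, 1, 0, 60],
    [0, 0, 0, 0.25, 1, 0, 76],
    [0, 0, 0, 0.25, 1, 0, 76],
    [0, 0, 0, 0.25, 1, 0, 76],
    [0, 0, 0, 0.25, 1, 0, 76],
    [0, 0, 0, 0, 0.9, 0, 76],
    [0, 0, 0, 0, 0, 0.18, 76],
    [0, 0, 0, 0, 0, 0.6, 76],
    [0, 0, 0, 0, 0, 0.6, 76],
    [0, 0, 0, 0, 0, 0, 76],
  ],
)

```text
t: 13.17
ee_pos: [0.5924, 0.1196, 0.1578]
ee_rot: [-0.012, 0.964, -0.044, -0.261]
contact_force: [-0.4, -0.9, -0.2]
grip_width: 0.076
grip_force: 0.0
```

```bash
python3 -c "
from h import *
rel(tin1+.074*n,Rb)"
```

```text
t 13.17 rotvec/0.1 [-0.01  0.06 -0.  ] then shift/30mm in target frame [ 0.057 -0.     1.628] mm [ 1.7 -0.  48.9] F tool [-0.2  1.   0.4] grip 0.07601521670247936 0.0 q [-0.09  0.78 -0.19  1.29 -0.04  1.58 -1.91]
```

Emit:
carry_out(
  motion=[
    [0, 0.06, 0, 0.06, 0, 0.6, 76],
    [0, 0, 0, 0, 0, 0.6, 76],
    [0, 0, 0, 0, 0, 0.43, 76],
    [0, 0, 0, 0, 0, 0, 76],
    [0, 0, 0, 0, 0, 0, 45],
    [0, 0, 0, 0, 0, 0, 45],
    [0, 0, 0, 0, 0, 0, 45],
    [0, 0, 0, 0, 0, 0, 45],
    [0, 0, 0, 0, 0, 0, 45],
    [0, 0, 0, 0, 0, 0, 45],
  ],
)

```text
t: 14.0
ee_pos: [0.5742, 0.1213, 0.1188]
ee_rot: [-0.013, 0.966, -0.045, -0.254]
contact_force: [0.2, 0.5, 3.5]
grip_width: 0.0558
grip_force: 30.0
```

```bash
python3 -c "
from h import *
rel(tin1+.074*n,Rb)"
```

```text
t 14.0 rotvec/0.1 [-0.04 -0.09 -0.01] then shift/30mm in target frame [-0.066  0.003  0.199] mm [-2.   0.1  6. ] F tool [-1.6 -0.5 -3.1] grip 0.055753923363638457 29.991922080516815 q [-0.09  0.78 -0.2   1.38 -0.04  1.47 -1.91]
```

Emit:
carry_out(
  motion=[
    [0, 0, 0, 0, 0, -0.3, 45],
    [0, 0, 0, 0, 0, -0.6, 45],
    [0, 0, 0, 0, 0, -0.8, 45],
    [0, 0, 0, 0, 0, -0.8, 45],
    [0, 0, 0, 0, 0, -0.8, 45],
    [0, 0.5, 0, 0, 0, 0, 45],
    [0, 0.7, 0, 0, 0, 0, 45],
    [0, 0.7, 0, 0, 0, 0, 45],
    [0, 0.7, 0, 0, 0, 0, 45],
    [0, 0.7, 0, 0, 0, 0, 45],
    [0, 0.7, 0, 0, 0, 0, 45],
    [0, 0.7, 0, 0, 0, 0, 45],
    [0, 0.5, 0, 0, 0, 0, 45],
    [0, 0, 0, 0, 0, -0.5, 45],
    [0, 0, 0, 0, 0, 0, 45],
  ],
)

```text
t: 15.25
ee_pos: [0.6223, 0.1169, 0.222]
ee_rot: [-0.001, 0.999, -0.046, 0.003]
contact_force: [0.9, -0.7, -1.1]
grip_width: 0.0556
grip_force: 30.0
```

```bash
cat >> h.py <<'E'
xu=np.array([np.cos(th),-np.sin(th),0]);Rup=np.stack([xu,yb,[0,0,-1.]],1)
pad=np.array([.522,-.333,.005])
E
python3 -c "
from h import *
rel(pad+[0,0,.25],Rup);d=grab('side');c=grab('scene')
o=np.hstack([cv2.resize(d['frame'][60:260,220:420],(400,400),interpolation=2),cv2.resize(c['frame'][60:260,230:430],(400,400),interpolation=2)]);cv2.imwrite('pics/c7.png',o)"
```

```text
t 15.25 rotvec/0.1 [-0.03 -0.07 -0.02] then shift/30mm in target frame [-1.98  15.235 -1.101] mm [-59.4 457.1 -33. ] F tool [1.  0.6 1.1] grip 0.05562054821491619 29.986243844032288 q [-0.13  0.45 -0.18  1.6   0.09  1.1  -2.  ]
```

View pics/c7.png

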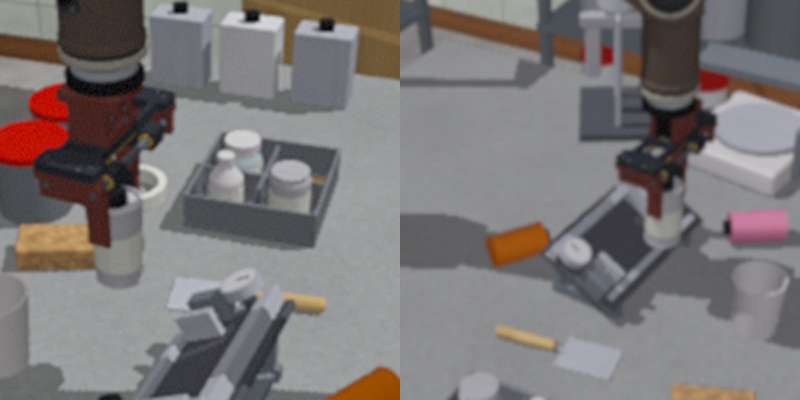

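The tin is held upright (side crop (118,235)) and the caliper is empty. I'll carry it to above the free cell.

Emit:
carry_out(
  motion=[
    [0, 0, 0, 0, 0.2, -0.5, 45],
    [0, 0, 0, 0, 0.5, -0.6, 45],
    [0, 0, 0, -0.1, 0.9, 0, 45],
    [0, 0, 0, -0.2, 1, 0, 45],
    [0, 0, 0, -0.2, 1, 0, 45],
    [0, 0, 0, -0.2, 1, 0, 45],
    [0, 0, 0, -0.2, 1, 0, 45],
    [0, 0, 0, -0.2, 1, 0, 45],
    [0, 0, 0, -0.2, 1, 0, 45],
    [0, 0, 0, -0.2, 1, 0, 45],
    [0, 0, 0, -0.2, 1, 0, 45],
    [0, 0, 0, -0.2, 1, 0, 45],
    [0, 0, 0, 0, 1, 0, 45],
    [0, 0, 0, 0, 1, 0, 45],
    [0, 0, 0, 0, 1, 0, 45],
    [0, 0, 0, 0, 1, 0, 45],
    [0, 0, 0, 0, 0.6, 0, 45],
    [0, 0, 0, 0, 0, 0, 45],
    [0, 0, 0, 0, 0, 0, 45],
  ],
)

```text
t: 16.93
ee_pos: [0.5223, -0.3335, 0.2498]
ee_rot: [-0.001, 0.999, -0.048, 0.001]
contact_force: [0.5, -0.3, -1.8]
grip_width: 0.0556
grip_force: 30.0
```

```bash
python3 -c "
from h import *
rel(pad+[0,0,.15],Rup);d=grab('side');c=grab('scene')
o=np.hstack([cv2.resize(d['frame'][40:240,260:460],(400,400),interpolation=2),cv2.resize(c['frame'][140:340,180:380],(400,400),interpolation=2)]);cv2.imwrite('pics/c8.png',o)"
```

```text
t 16.93 rotvec/0.1 [-0.03 -0.02 -0.05] then shift/30mm in target frame [-0.012 -0.017  3.16 ] mm [-0.4 -0.5 94.8] F tool [0.6 0.2 1.8] grip 0.05563688759366982 29.986500442028046 q [ 0.5   0.4  -0.01  1.6   0.    1.15 -1.18]
```

View pics/c8.png

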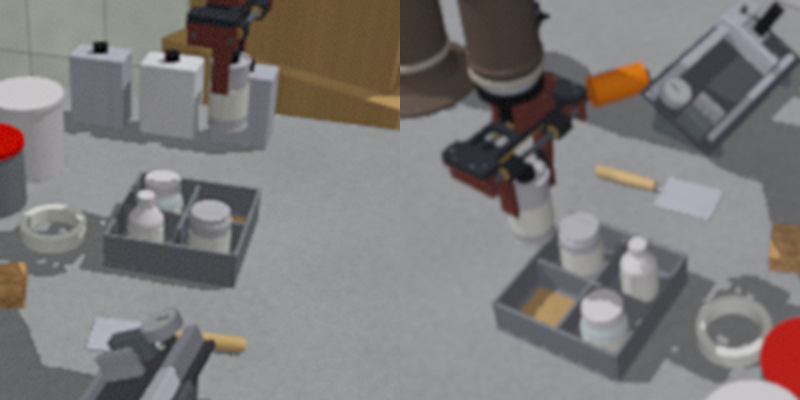

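The tin is upright above the crate: its bottom is at scene (245,257) and the pad at (254,293). I'll lower most of the way.

Emit:
carry_out(
  motion=[
    [0, 0, 0, 0, 0, 0.5, 45],
    [0, 0, 0, 0, 0, 0.7, 45],
    [0, 0, 0, 0, 0, 0.7, 45],
    [0, 0, 0, 0, 0, 0.7, 45],
    [0, 0, 0, 0, 0, 0.6, 45],
    [0, 0, 0, 0, 0, 0.3, 45],
    [0, 0, 0, 0, 0, 0, 45],
  ],
)

```text
t: 17.62
ee_pos: [0.5228, -0.3301, 0.1439]
ee_rot: [-0.002, 0.999, -0.045, 0.0]
contact_force: [-0.3, -0.0, -1.5]
grip_width: 0.0557
grip_force: 30.0
```

```bash
python3 -c "
from h import *
rel(pad+[0,0,.082],Rup);c=grab('scene')
print(onz(c,245,257,.17))
cv2.imwrite('pics/c9.png',cv2.resize(c['frame'][210:330,200:340],None,fx=5,fy=5,interpolation=2))"
```

```text
t 17.62 rotvec/0.1 [-0.04 -0.   -0.01] then shift/30mm in target frame [-0.018  0.099  1.897] mm [-0.6  3.  56.9] F tool [-0.3  0.1  1.5] grip 0.05571212960919091 29.986276030540466 q [ 0.5   0.5  -0.02  1.71  0.01  0.93 -1.18]
[ 0.51921792 -0.33771059  0.17      ]
```

View pics/c9.png

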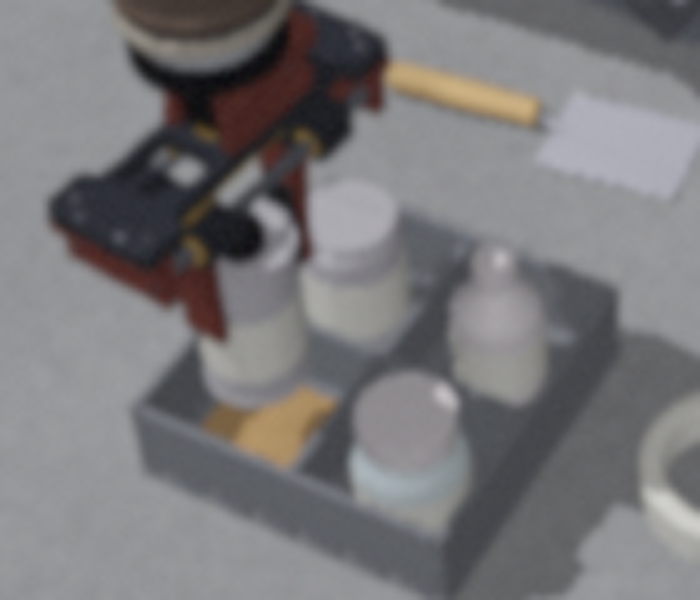

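The tin is centred over the pad in the free cell and the right finger clears the can. I'll keep lowering.

Emit:
carry_out(
  motion=[
    [0, 0, 0, 0, 0.1, 0.4, 45],
    [0, 0, 0, 0, 0, 0.5, 45],
    [0, 0, 0, 0, 0, 0.4, 45],
    [0, 0, 0, 0, 0, 0.2, 45],
    [0, 0, 0, 0, 0, 0, 45],
  ],
)

```text
t: 18.08
ee_pos: [0.5226, -0.3347, 0.0997]
ee_rot: [-0.001, 0.999, -0.046, 0.001]
contact_force: [0.4, 0.3, -2.1]
grip_width: 0.0553
grip_force: 30.0
```

Emit:
carry_out(
  motion=[
    [0, 0, 0, 0, 0, 0.1, 45],
    [0, 0, 0, 0, 0, 0.1, 45],
    [0, 0, 0, 0, 0, 0, 45],
  ],
)

```text
t: 18.33
ee_pos: [0.5234, -0.3351, 0.0951]
ee_rot: [-0.001, 0.999, -0.046, 0.002]
contact_force: [-0.7, 0.6, -1.9]
grip_width: 0.0553
grip_force: 30.0
```

Emit:
carry_out(
  motion=[
    [0, 0, 0, 0, 0, 0.1, 45],
    [0, 0, 0, 0, 0, 0.07, 45],
    [0, 0, 0, 0, 0, 0, 45],
  ],
)

```text
t: 18.58
ee_pos: [0.5232, -0.335, 0.0897]
ee_rot: [-0.001, 0.999, -0.046, 0.002]
contact_force: [0.3, 0.1, -1.7]
grip_width: 0.0557
grip_force: 30.0
```

Emit:
carry_out(
  motion=[
    [0, 0, 0, 0, 0, 0.07, 45],
    [0, 0, 0, 0, 0, 0, 45],
  ],
)

```text
t: 18.75
ee_pos: [0.5232, -0.335, 0.0876]
ee_rot: [-0.001, 0.999, -0.046, 0.002]
contact_force: [0.4, -0.4, -2.3]
grip_width: 0.0553
grip_force: 30.0
```

Emit:
carry_out(
  motion=[
    [0, 0, 0, 0, 0, 0.06, 45],
    [0, 0, 0, 0, 0, 0, 45],
  ],
)

```text
t: 18.92
ee_pos: [0.5232, -0.335, 0.0858]
ee_rot: [-0.001, 0.999, -0.046, 0.002]
contact_force: [0.4, -0.0, -1.6]
grip_width: 0.0556
grip_force: 30.0
```

Emit:
carry_out(
  motion=[
    [0, 0, 0, 0, 0, 0.06, 45],
    [0, 0, 0, 0, 0, 0, 45],
  ],
)

```text
t: 19.08
ee_pos: [0.5235, -0.3351, 0.0847]
ee_rot: [-0.001, 0.999, -0.046, 0.002]
contact_force: [-0.5, -0.1, 1.9]
grip_width: 0.0556
grip_force: 30.0
```

The tin has touched down (the force changed sign), so I'll release and rise.

Emit:
carry_out(
  motion=[
    [0, 0, 0, 0, 0, 0, 60],
    [0, 0, 0, 0, 0, 0, 66],
    [0, 0, 0, 0, 0, 0, 66],
    [0, 0, 0, 0, 0, 0, 66],
    [0, 0, 0, 0, 0, -0.3, 66],
    [0, 0, 0, 0, 0, -0.6, 66],
    [0, 0, 0, 0, 0, -0.8, 66],
    [0, 0, 0, 0, 0, -1, 66],
    [0, 0, 0, 0, 0, -1, 66],
    [0, 0, 0, 0, 0, -1, 66],
    [0, 0, 0, 0, 0, -1, 66],
    [0, 0, 0, 0, 0, 0, 66],
    [0, 0, 0, 0, 0, 0, 66],
  ],
)

```text
t: 20.17
ee_pos: [0.5234, -0.3358, 0.258]
ee_rot: [0.0, 0.999, -0.046, 0.004]
contact_force: [-1.3, -0.3, -0.9]
grip_width: 0.0657
grip_force: 0.0
```

```bash
python3 -c "
from h import *
c=grab('scene');b=blobs(c,(225,240,300,300));print(b)
print([onz(c,*x[1],.107) for x in b], proj(c,pad+[0,0,.106]))
d=grab('side')"
```

```text
[(np.int32(42), array([248.93, 274.19]), array([246, 271,   7,   7]))]
[array([ 0.52156658, -0.33665757,  0.107     ])] [[249.72999205 272.23666496]]
```

```bash
python3 -c "
from station import manip
print(manip.close_job())"
```

```text
the job is handed in; nothing more can be done
None
```

I shut the jaw on the tin, pressing the anvil back an estimated 4–5 mm for over half a second, drew it fully open, stood the tin upright on the free cell's pad and handed in; no verdict came back, and I viewed 11 pictures, one over your limit of 10.

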